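# Set and lock the mitre gauge

## Task

Set the mitre gauge for the next cut: with the fingers pushing from the side, swing its bar arm round on its pivot until the tip points straight at the middle of the wide-headed stop pin (the other three pins are slim), then push the black clamp lever clockwise (seen from above) round to its stop to lock it. Only push, gently: do not grip, force or pull up the arm or the lever, leave the loose things lying about where they are, and finish with the arm still pointing at that pin, the lever home and the robot clear.

Things in the scene. Friction and masses are not known exactly. Their poses are not given: they have to be found in the camera images.
- bar_pivot (a point): On the arm's upright pivot axis, 44 mm above the bench (arm's top); axes of the gauge. The gauge is fixed: a red plate, top 18 mm above the bench, from 240 mm in front (gauge -x, robot side) to 70 mm behind the pivot and 260 mm to either side; a back fence 60 mm above the bench has its front face 50 mm behind the pivot.
- bar (a joint): Angle of the aluminium arm about its pivot, rad, counter-clockwise from above, stops at -1.1 and 1.1. At q it points along (-cos q, -sin q) in the gauge's axes (towards the robot at 0). Starts within 0.12 of 0. Turns stiffly (0.22 N m, some 2 N at 110 mm out) and stays where it is left.
- bar_tip (a point): Tip of the arm on its centreline, 171 mm from the pivot, 33 mm above the bench. Axes turn with the arm: -x outwards along it, y across it; it points at whatever has y = 0 here. The arm is a straight bar 26 mm wide, its sides running from 24 to 140 mm from the pivot and 22 to 44 mm above the bench, then a narrow nose.
- stop_wide_top (a point): Centre of the top of the wide-headed stop pin: steel, fixed, head 32 mm across, top 44 mm above the bench, about 210 mm from the pivot, just beyond the arm's tip. It stands at about -0.8, -0.38, 0.38 or 0.8 rad of the arm's travel (give or take 0.05); slim pins of the same steel and height, 12 mm across, stand in the other three places.
- lever (a joint): Angle of the black clamp lever about its upright axis, rad, clockwise from above: 0 released, 1.6 at its stop, locked from 1.4 on; starts at 0 to 0.25. At j it points 105 degrees + j clockwise from the gauge's +x: outwards (gauge -y) at first, towards the robot (gauge -x) and slightly inwards when home. Turns stiffly (0.1 N m, some 2 N at 55 mm) and stays where it is left.
- lever_pivot (a point): On the lever's upright axis at the mid-height of its bar, 43 mm above the bench; 30 mm in front (gauge -x) and 200 mm to the right (gauge -y) of the arm's pivot, with the gauge's axes.
- lever_end (a point): Centre of the lever's round end, 88 mm from its axis, 43 mm above the bench. The lever is a straight bar 14 mm wide, 36 to 50 mm above the bench, with a hub 34 mm across at its axis; its round end is 22 mm across, 35 to 55 mm above the bench.
- bar_seat (a joint): How far the arm has been pulled up out of its seat, m: 0 is seated, where a spring of about 10 N holds it; it is to stay seated.
- lever_seat (a joint): How far the lever has been pulled up out of its seat, m: 0 is seated, where a spring of about 10 N holds it; it is to stay seated.
- offcut: loose softwood offcut, 45 x 70 x 30 mm, lying on the gauge plate beside the arm's pivot, on the side away from the clamp lever. Origin at the centre of its underside. To be left where it is.
- pencil: loose flat green carpenter's pencil, 12 x 110 x 8 mm, lying on the gauge plate along the back fence. Origin at the centre of its underside. To be left where it is.
- screw_jar: loose small clear jar with a black lid, 36 mm across, 45 mm high, standing on the side of the gauge plate away from the clamp lever. Origin at the centre of its underside. To be left where it is.
- tape: loose black tape measure, 60 x 65 x 34 mm, at the side of the gauge plate away from the clamp lever. Origin at the centre of its underside. To be left where it is.
- square: loose try square, dark wooden stock 22 x 120 x 18 mm with a steel blade 180 mm long pointing to the body's +x, on the bench to the right of the gauge. Origin under the centre of its stock. To be left where it is.

How it is judged:
On the way, in this order (a step that is already met when the one before it is completed fails the run):
1. the arm has come to rest pointing at the wide-headed stop pin, with the lever not yet home (y of stop_wide_top in the frame of bar_tip between -0.006 and 0.006 m and velocity of joint bar between -0.03 and 0.03 rad/s and value of joint lever below 1.2 rad), for 0.2 s.
2. the clamp lever is pushed home (value of joint lever above 1.4 rad), for 0.2 s.
At the end, for the whole second after the job is handed in: The line of the arm passes within 6 mm of the centre of the wide-headed stop pin, the clamp lever is home (above 1.4 of 1.6 rad), both are at rest and down in their seats (y of stop_wide_top in the frame of bar_tip between -0.006 and 0.006 m and velocity of joint bar between -0.03 and 0.03 rad/s and velocity of joint lever between -0.03 and 0.03 rad/s and value of joint lever above 1.4 rad and value of joint each of bar_seat, lever_seat below 0.003 m); the robot touches nothing.
It fails at once if the arm or the lever is pulled up out of its seat by more than 5 mm (value of joint any of bar_seat, lever_seat above 0.005 m).
It fails at once if the fingers squeeze or shove the arm or the lever with more than 35 N (contact force between the fingers and bar above 35 N or contact force between the fingers and lever above 35 N).
It fails at once if a loose thing is moved by more than 25 mm (distance of any of offcut, pencil, screw_jar, tape, square from where it was at the start of the episode above 0.025 m).
It also fails if it takes over 54 s, if anything falls off the work surface, if the arm or the gripper's body presses on something with over 40 N, if the wrist force passes 120 N, or if a joint passes its speed limit or range.

## Robot

A 7-joint arm with a two-finger parallel gripper is mounted at the origin on the work surface. World frame = base frame: x ahead of the robot, y to its left, z up, the work surface at z = 0. Lengths are in m, angles in rad, forces in N, time in s.
With the tool pointing down it reaches from about 0.4 to 0.85 m from the base axis. Payload 10.4 kg.
Tool frame: the origin (TCP) lies at the centre of the arm's flange, where the gripper is bolted on; the fingertips stand 173 mm ahead of it and the grasp point (between the pads) lies 155 mm ahead of it; z points along the fingers, y is the line along which they close (so a half turn about z gives the same grasp; the last joint's range is limited). The gripper opens to 85 mm and grips with 20 to 120 N. Pads are 22 mm wide; open, the fingers measure 114 mm over their backs; the gripper's body (76 mm by 85 mm) begins 54 mm behind the grasp point. The pads swing forward as they close: fully open they stand 13 mm farther back than shut.
Start: joints at [1.222, 0.332, -0.065, 1.46, 0.022, 1.35, -0.088], TCP at [0.2, -0.592, 0.405] pointing down, gripper open.
Joint ranges: [-2.6, 2.6], [-0.5, 2.12], [-1.47, 1.34], [0.16, 2.42], [-1.27, 4.41], [0.06, 2.06], [-2.6, 2.6]. Speed limits (rad/s): [2.22, 2.22, 2.79, 2.79, 3.14, 3.14, 3.14].

## Interface

Orientations are given as a unit quaternion [x, y, z, w].
In Python, from workcell import manip, viewer, finder gives the robot as it stands.
- The arm moves only by the tool arm_command, never from a script. Its argument "plan" is a list of rows, each an object with "dp": the shift along the tool's x, y, z in mm, a list of three; "spin": the turn about the tool's z in rad. A call has 1 to 5 rows; each row shifts and turns the commanded pose from where the row before left it, along the tool's axes as they then stand; what a row does not reach is not made up. A row lasts 1/10 s, in which the tool goes at most 50 mm and 8.59 degrees, less where a joint would pass 70% of its speed; a pose out of reach is approached as far as the arm can. A call is refused whole if a number of a shift passes 50 or a number of a turn 0.15, either way. A call with a gripper value outside its range is refused whole. "grip" is the closure, from -1 (fully open) to 1 (shut), set as the call begins (left out, the last holds). The fingers move at their own pace and stop on an object; "newtons" is the grip in N (left out, the last holds). Time passes only in rows, so rows that do not move let the fingers close. It gives the time, the measured TCP pose, the force, the opening and the grip force at its end, in the units of the state.
- manip.get_obs(): the state, without advancing time (a new reading comes with each control period).
- viewer.camera(name): name is "scene" or "side" or "wrist"; returns the picture (384x512x3 uint8, blue, green, red); there is no depth.
- viewer.camera_params(name): a dict with "vertical_fov" (degrees; the focal length in pixels is half the picture's height over the tangent of half this angle, whatever the lens; pixels are square), "cx", "cy" (the principal point, pixels), "R" (3x3) and "t" (3): a world point X has camera coordinates R X + t; the wrist camera has in their place "T_tool_cam" (4x4, takes a point from camera to tool coordinates, whose origin is the TCP and whose axes are the flange's). Camera axes: x right, y down, z forward; pixel columns grow to the right and rows downward; lengths in m; the calibration is good to about 2 mm. A picture is of the moment at which its call begins: read the wrist's pose just before it. camera_params takes no time and is no camera call.
- manip.hand_in(): hands the job in; it is judged then, once.
Trained networks look in the newest picture that a camera, given by its name, has taken for a name from the list of things; names that differ only in an ending like _2 or _b are one class to them, and where a whole thing is asked for, a point or a joint stands for the part that bears it (a point fixed in the world has none). Each returns a list of dicts, best first, with "score" (0 to 1); they miss things now and then, are a little off and sometimes report something else, mostly with a low value. They report only what shows in the picture. A call takes as long as a camera call.
- finder.find_in(camera, thing): "position" ([x, y, z] in m, in world coordinates, good to about 4 mm: the middle of the surface that is visible of it).
The state is a dict: "clock": time; "joint_pos": joint angles; "joint_velocities": joint speeds; "tau": joint torques, N m; "position": TCP position; "ee_rot": TCP orientation; "ft_force": force on the tool from outside, world axes, zero at the start; "torque": the same for the moment, N m; "grip_width": opening from 0.0 (shut) to 1.0 (fully open); "grasp_force": force on a finger pad.
Only numpy, scipy, OpenCV 4.12 (cv2) and the standard library are available. Lean on these libraries where they do the work, as an engineer would, in place of code of your own. Each camera call takes 0.05 s, during which the arm holds its last target. There are 200 camera calls.

## Working session

There is one attempt and no reset: what is moved stays moved. The work goes in short steps, Python scripts to look and compute and a tool call to move; the robot and the scene stay as the last step left them, time stands still between calls to the robot, and variables do not carry over. Pictures are saved under pics/ and viewed, at most 10 in all, crops included, and the job is handed in when it is done.

Besides the shell and the picture viewer there is one more tool, called after "Emit:" by a JSON object that holds its "method" and its "body". arm_command: Moves the arm, as the interface text tells. Its arguments: {"type":"object","properties":{"plan":{"type":"array","items":{"type":"object","properties":{"dp":{"type":"array","items":{"type":"number"}},"spin":{"type":"number"}}}},"grip":{"type":"number"},"newtons":{"type":"number"}},"required":["plan"]}

```bash
mkdir -p pics
cat > h.py <<'E'
import numpy as np, cv2, json
from workcell import manip, viewer, finder
from scipy.spatial.transform import Rotation as Rn
def cam(name):
    p=viewer.camera_params(name); f=192/np.tan(np.radians(p["vertical_fov"])/2)
    if "R" in p: R=np.array(p["R"]);t=np.array(p["t"])
    else:
        o=manip.get_obs();T=np.eye(4);T[:3,:3]=Rn.from_quat(o["ee_rot"]).as_matrix();T[:3,3]=o["position"]
        W=np.linalg.inv(T@np.array(p["T_tool_cam"]));R=W[:3,:3];t=W[:3,3]
    return f,p["cx"],p["cy"],R,t
def px2w(c,u,v,z):
    f,cx,cy,R,t=c; d=R.T@np.array([(u-cx)/f,(v-cy)/f,1]);o=-R.T@t
    return o+d*(z-o[2])/d[2]
def w2px(c,X):
    f,cx,cy,R,t=c;q=R@np.array(X)+t;return f*q[0]/q[2]+cx,f*q[1]/q[2]+cy
E
python3 - <<'E'
from h import *
o=manip.get_obs();print(o["clock"],o["position"],o["ee_rot"])
for n in("scene","side"):
    c=cam(n);cv2.imwrite(f"pics/{n}0.png",viewer.camera(n))
    print(n,-c[3].T@c[4])
    for t in("bar_pivot","bar_tip","stop_wide_top","lever","lever_pivot","lever_end","offcut","screw_jar"):
        r=finder.find_in(n,t)[:2];print(t,[(np.round(a["position"],3).tolist(),round(a["score"],2)) for a in r])
print(manip.get_obs()["clock"])
E
```

```text
0.0 [ 0.20001637 -0.59198827  0.40390299] [ 9.86756329e-01  1.62207932e-01 -1.41516803e-04 -7.16812896e-04]
scene [ 1.30129607 -0.32387014  0.90555943]
bar_pivot [([0.539, -0.006, 0.017], 0.6)]
bar_tip [([0.532, 0.038, 0.045], 0.84)]
stop_wide_top []
lever [([0.595, -0.174, 0.052], 0.63)]
lever_pivot [([0.54, -0.002, 0.025], 0.57)]
lever_end [([0.593, -0.17, 0.052], 0.87)]
offcut [([0.576, 0.212, 0.048], 0.62)]
screw_jar []
side [0.2516625  0.52508273 0.7338077 ]
bar_pivot [([0.496, 0.104, 0.019], 0.93)]
bar_tip [([0.518, 0.049, 0.044], 0.59)]
stop_wide_top [([0.385, 0.105, 0.044], 0.46)]
lever [([0.585, -0.156, 0.05], 0.86)]
lever_pivot [([0.492, 0.099, 0.016], 0.69)]
lever_end [([0.587, -0.152, 0.05], 0.56)]
offcut [([0.566, 0.224, 0.048], 0.77)]
screw_jar [([0.375, 0.258, 0.063], 0.64)]
0.9
```

View pics/scene0.png

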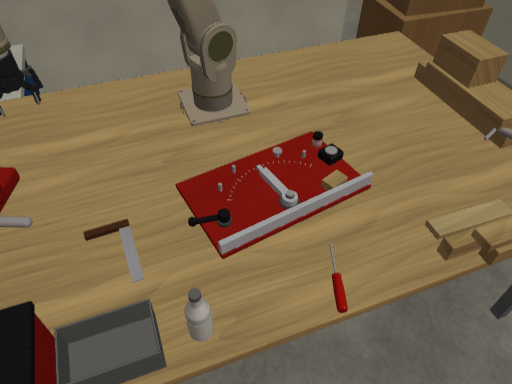

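View pics/side0.png

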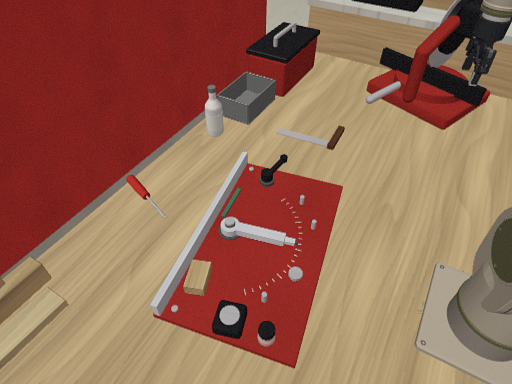

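Run:
```python
import cv2
a=cv2.imread("pics/scene0.png")[125:255,170:385];b=cv2.imread("pics/side0.png")[145:365,150:350]
cv2.imwrite("pics/a.png",cv2.resize(a,None,fx=3.7,fy=3.7,interpolation=cv2.INTER_CUBIC))
cv2.imwrite("pics/b.png",cv2.resize(b,None,fx=2.7,fy=2.7,interpolation=cv2.INTER_CUBIC))
```

```text
(no output)
```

View pics/a.png

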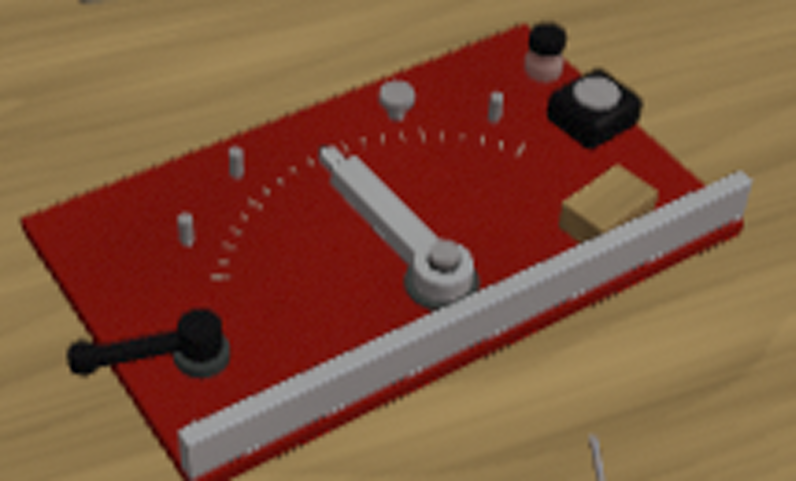

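View pics/b.png

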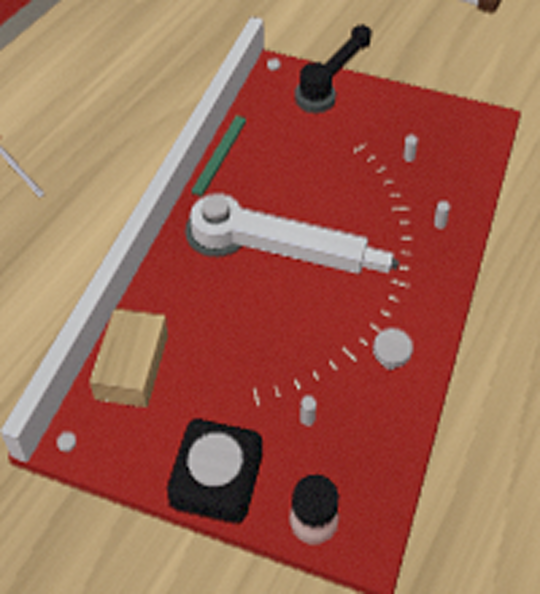

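```bash
cat > fit.py <<'E'
from h import *
from scipy.optimize import least_squares
S=cam("scene");D=cam("side")
A=lambda u,v:((u+.5)/3.7-.5+170,(v+.5)/3.7-.5+125)
B=lambda u,v:((u+.5)/2.7-.5+150,(v+.5)/2.7-.5+145)
pins={"w":(A(397,92),B(393,346)),"m":(A(236,150),B(443,205)),"r":(A(186,216),B(411,138)),"l":(A(496,95),B(308,401))}
le=(A(84,348),B(362,35))
P={k:[px2w(S,*v[0],.044),px2w(D,*v[1],.044)] for k,v in pins.items()}
for k,v in P.items():print(k,np.round(v,4)[:,:2])
print("leverend",np.round([px2w(S,*le[0],.055),px2w(D,*le[1],.055)],4))
cs=[(S,A(23,219),-.24,-.26),(S,A(526,26),-.24,.26),(D,B(519,113),-.24,-.26),(D,B(394,593),-.24,.26),(D,B(12,460),.07,.26)]
def g2w(p,x,y):
    c,s=np.cos(p[2]),np.sin(p[2]);return np.array([p[0]+c*x-s*y,p[1]+s*x+c*y])
def res(p):
    r=[]
    for c,uv,x,y in cs:r+=list(px2w(c,*uv,.018)[:2]-g2w(p,x,y))
    for v in P.values():
        for q in v:r.append(np.hypot(*(q[:2]-p[:2]))-.21)
    return r
f=least_squares(res,[.55,0,0]);p=f.x
E
python3 - <<'E'
from fit import *
print(p,np.round(f.fun*1000,1))
for k,v in P.items():
    for q in v:
        d=q[:2]-p[:2];g=np.array([[np.cos(p[2]),np.sin(p[2])],[-np.sin(p[2]),np.cos(p[2])]])@d
        print(k,round(np.arctan2(-g[1],-g[0]),4),np.round(g,4))
print("lp",g2w(p,-.03,-.2))
for a,b in((px2w(S,*A(330,152),.042),"S"),(px2w(D,*B(394,262),.04),"D")):
    d=a[:2]-p[:2];print(b,a,np.hypot(*d),np.arctan2(-d[1],-d[0])-p[2])
d=px2w(D,*le[1],.055)[:2]-g2w(p,-.03,-.2);print("lev",np.hypot(*d),-np.degrees(np.arctan2(d[1],d[0])-p[2])-105)
o=manip.get_obs();print(Rn.from_quat(o["ee_rot"]).as_matrix().round(3))
print(viewer.camera_params("wrist")["T_tool_cam"])
E
```

```text
w [[0.384  0.106 ]
 [0.3866 0.1049]]
m [[ 0.4067 -0.0509]
 [ 0.4111 -0.0544]]
r [[ 0.4673 -0.1137]
 [ 0.4729 -0.1182]]
l [[0.4175 0.1864]
 [0.4228 0.1829]]
leverend [[ 0.5826 -0.2269  0.055 ]
 [ 0.5804 -0.2229  0.055 ]]
[0.58780058 0.05994559 0.18088918] [ 0.6  4.1  4.4 -0.5 -0.3  5.9  0.1 -2.7 -7.1 -0.3 -1.  -3.8  2.3  0.4
  1.3  2.   2.1 -4.2]
w -0.4033 [-0.1922  0.082 ]
w -0.4008 [-0.1899  0.0804]
m 0.3683 [-0.1981 -0.0764]
m 0.3933 [-0.1944 -0.0807]
r 0.783 [-0.1498 -0.1491]
r 0.8171 [-0.1451 -0.1546]
l -0.8197 [-0.1448  0.1551]
l -0.8212 [-0.1402  0.1506]
lp [ 0.59427092 -0.14218836]
S [0.4342323  0.02357213 0.042     ] 0.1578171284636746 0.051680227552140356
D [0.42332633 0.0246833  0.04      ] 0.16821179190598604 0.030307677044798087
lev 0.08193471103042388 5.115432915374512
[[ 0.947  0.32   0.   ]
 [ 0.32  -0.947 -0.   ]
 [ 0.     0.    -1.   ]]
[[-2.11720024e-04 -9.60532350e-01 -2.78168222e-01  7.04567141e-02]
 [ 9.99999450e-01  8.22618084e-05 -1.04517703e-03 -4.76521721e-04]
 [ 1.02680897e-03 -2.78168290e-01  9.60531805e-01  3.06046218e-02]
 [ 0.00000000e+00  0.00000000e+00  0.00000000e+00  1.00000000e+00]]
```

Emit:
{"method": "arm_command", "body": {"plan": [{"dp": [33,-34,0]},{"dp": [33,-34,0]},{"dp": [33,-34,0]},{"dp": [33,-34,0]},{"dp": [33,-34,0]}], "grip": 1, "newtons": 20}}

```text
invalid input at $.plan[0]: expected keys dp, spin
```

Emit:
{"method": "arm_command", "body": {"plan": [{"dp": [33,-34,0]},{"dp": [33,-34,0]},{"dp": [33,-34,0]},{"dp": [33,-34,0]},{"dp": [33,-34,0]}]}}

```text
invalid input at $.plan[0]: expected keys dp, spin
```

Emit:
{"method": "arm_command", "body": {"plan": [{"dp": [33,-34,0]},{"dp": [33,-34,0]},{"dp": [33,-34,0]},{"dp": [33,-34,0]},{"dp": [33,-34,0]}]}}

```text
invalid input at $.plan[0]: expected keys dp, spin
```

Emit:
{"method": "arm_command", "body": {"plan": [{"dp": [0,0,0],"spin": 0.11},{"dp": [0,0,0],"spin": 0.11},{"dp": [0,0,0],"spin": 0.11},{"dp": [0,0,0]},{"dp": [0,0,0]}]}}

```text
invalid input at $.plan[3]: expected keys dp, spin
```

Run:
```python
from fit import *
o=manip.get_obs();print(o["clock"],o["position"],Rn.from_quat(o["ee_rot"]).as_matrix().round(3),o["grip_width"])
c=cam("wrist");cv2.imwrite("pics/w1.png",viewer.camera("wrist"))
for n,X in(("piv",[*p[:2],.044]),("wide",[.385,.1055,.044]),("lp",[*g2w(p,-.03,-.2),.05]),("tip",[*g2w(p,-.171,-.007),.044])):print(n,np.round(w2px(c,X)))
```

```text
w [[0.384  0.106 ]
 [0.3866 0.1049]]
m [[ 0.4067 -0.0509]
 [ 0.4111 -0.0544]]
r [[ 0.4673 -0.1137]
 [ 0.4729 -0.1182]]
l [[0.4175 0.1864]
 [0.4228 0.1829]]
leverend [[ 0.5826 -0.2269  0.055 ]
 [ 0.5804 -0.2229  0.055 ]]
0.9 [ 0.20004491 -0.5921243   0.40475258] [[ 0.947  0.32   0.   ]
 [ 0.32  -0.947 -0.   ]
 [ 0.     0.    -1.   ]] 0.9998567003375962
piv [-622. -833.]
wide [-581. -373.]
lp [-249. -679.]
tip [-462. -388.]
```

View pics/w1.png

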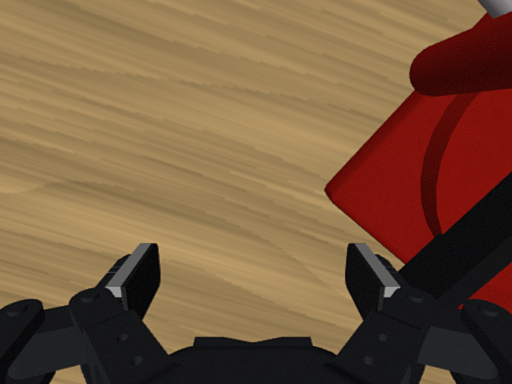

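Emit:
{"method": "arm_command", "body": {"plan": [{"dp": [33,-34,0],"spin": 0},{"dp": [33,-34,0],"spin": 0},{"dp": [33,-34,0],"spin": 0},{"dp": [33,-34,0],"spin": 0},{"dp": [33,-34,0],"spin": 0}], "grip": 1, "newtons": 20}}

```text
clock: 1.45
position: [0.3025, -0.3764, 0.4049]
ee_rot: [0.987, 0.162, 0.0, 0.0]
ft_force: [1.8, 0.4, 0.4]
grip_width: 0.144
grasp_force: 0.0
```

Emit:
{"method": "arm_command", "body": {"plan": [{"dp": [33,-34,0],"spin": 0},{"dp": [33,-34,0],"spin": 0},{"dp": [33,-34,0],"spin": 0},{"dp": [33,-34,0],"spin": 0},{"dp": [33,-34,0],"spin": 0}]}}

```text
clock: 1.95
position: [0.4043, -0.1624, 0.4051]
ee_rot: [0.987, 0.162, 0.0, 0.001]
ft_force: [0.5, -1.0, -0.1]
grip_width: -0.002
grasp_force: 0.0
```

Emit:
{"method": "arm_command", "body": {"plan": [{"dp": [33,-34,0],"spin": 0},{"dp": [33,-34,0],"spin": 0},{"dp": [33,-34,0],"spin": 0},{"dp": [33,-34,0],"spin": 0},{"dp": [33,-34,0],"spin": 0}]}}

```text
clock: 2.45
position: [0.5062, 0.0512, 0.4051]
ee_rot: [0.987, 0.162, 0.001, 0.0]
ft_force: [0.9, -1.2, 0.2]
grip_width: 0.001
grasp_force: 0.0
```

Emit:
{"method": "arm_command", "body": {"plan": [{"dp": [0,0,0],"spin": 0.11},{"dp": [0,0,0],"spin": 0.11},{"dp": [0,0,0],"spin": 0.11},{"dp": [0,0,0],"spin": 0},{"dp": [0,0,0],"spin": 0}]}}

```text
clock: 2.95
position: [0.5058, 0.0495, 0.4048]
ee_rot: [1.0, -0.0, 0.0, 0.0]
ft_force: [-0.4, -0.3, -0.0]
grip_width: -0.003
grasp_force: 0.0
```

```bash
sed -i '/^for k,v in P.items():print/d;/^print/d' fit.py
python3 - <<'E'
from fit import *
o=manip.get_obs();print(o["clock"],o["position"],Rn.from_quat(o["ee_rot"]).as_matrix().round(3),o["grip_width"])
c=cam("wrist");cv2.imwrite("pics/w2.png",viewer.camera("wrist"));np.savez("w2.npz",f=c[0],cx=c[1],cy=c[2],R=c[3],t=c[4])
for n,X in(("piv",[*p[:2],.044]),("wide",[.385,.1055,.044]),("lp",[*g2w(p,-.03,-.2),.05]),("tip",[*g2w(p,-.171,-.007),.044])):print(n,np.round(w2px(c,X)))
E
```

```text
2.95 [0.50575281 0.04948281 0.40477298] [[ 1.    -0.001  0.   ]
 [-0.001 -1.    -0.   ]
 [ 0.     0.    -1.   ]] -0.003101286263986018
piv [242.  88.]
wide [206. 269.]
lp [449.  81.]
tip [277. 241.]
```

View pics/w2.png

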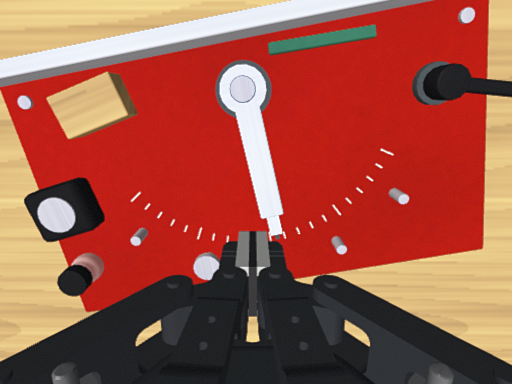

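Run:
```python
import numpy as np
from h import px2w
d=np.load("w2.npz");c=(float(d["f"]),float(d["cx"]),float(d["cy"]),d["R"],d["t"]);print(c[0])
P=px2w(c,243,89,.046);print("piv",P)
an=lambda a,b=P:(np.hypot(*(a-b)[:2]).round(4),np.arctan2(-(a-b)[1],-(a-b)[0]).round(4),a.round(4))
print("barend",an(px2w(c,271,216,.044)));print("noseend",an(px2w(c,279,234,.035)))
for u,v in((207,266),(141,232),(338,238),(397,192)):print("pin",an(px2w(c,u,v,.044)))
L=px2w(c,453,82,.062);print("lp",L,L[:2]-P[:2])
```

```text
313.8311222668053
piv [0.5870228  0.05931361 0.046     ]
barend (np.float64(0.1387), np.float64(0.2184), array([0.4517, 0.0293, 0.044 ]))
noseend (np.float64(0.1662), np.float64(0.2451), array([0.4258, 0.019 , 0.035 ]))
pin (np.float64(0.2029), np.float64(-0.2201), array([0.389 , 0.1036, 0.044 ]))
pin (np.float64(0.1943), np.float64(-0.6503), array([0.4324, 0.177 , 0.044 ]))
pin (np.float64(0.1944), np.float64(0.5835), array([ 0.4248, -0.0478,  0.044 ]))
pin (np.float64(0.1991), np.float64(1.0007), array([ 0.4795, -0.1083,  0.044 ]))
lp [ 0.59251149 -0.13865785  0.062     ] [ 0.00548869 -0.19797146]
```

Emit:
{"method": "arm_command", "body": {"plan": [{"dp": [-9,30,30],"spin": 0},{"dp": [-9,30,36],"spin": 0},{"dp": [0,0,45],"spin": 0},{"dp": [0,0,45],"spin": 0},{"dp": [0,0,30],"spin": 0}]}}

```text
clock: 3.5
position: [0.4865, -0.0109, 0.2161]
ee_rot: [1.0, -0.001, -0.001, -0.0]
ft_force: [-0.2, -0.7, -0.1]
grip_width: -0.002
grasp_force: 0.0
```

Emit:
{"method": "arm_command", "body": {"plan": [{"dp": [0,0,15],"spin": 0},{"dp": [0,0,0],"spin": 0},{"dp": [0,-5,0],"spin": 0}]}}

```text
clock: 3.8
position: [0.4882, -0.0057, 0.2049]
ee_rot: [1.0, -0.002, 0.001, 0.0]
ft_force: [-0.0, 0.5, 0.3]
grip_width: 0.0
grasp_force: 0.0
```

Emit:
{"method": "arm_command", "body": {"plan": [{"dp": [0,-4,0],"spin": 0},{"dp": [0,-4,0],"spin": 0},{"dp": [-1,-4,0],"spin": 0},{"dp": [-1,-4,0],"spin": 0},{"dp": [-1,-4,0],"spin": 0}]}}

```text
clock: 4.3
position: [0.4847, 0.0146, 0.2041]
ee_rot: [1.0, -0.002, 0.0, 0.0]
ft_force: [0.4, -1.8, 2.2]
grip_width: 0.0
grasp_force: 1.1
```

Emit:
{"method": "arm_command", "body": {"plan": [{"dp": [-1,-5,0],"spin": 0},{"dp": [-1,-5,0],"spin": 0},{"dp": [-1,-5,0],"spin": 0},{"dp": [-1,-5,0],"spin": 0},{"dp": [-1,-5,0],"spin": 0}]}}

```text
clock: 4.8
position: [0.4798, 0.04, 0.2037]
ee_rot: [1.0, -0.002, 0.0, 0.0]
ft_force: [1.7, -2.5, 0.3]
grip_width: -0.001
grasp_force: 1.2
```

Emit:
{"method": "arm_command", "body": {"plan": [{"dp": [-1,-4,0],"spin": 0},{"dp": [-1,-3,0],"spin": 0},{"dp": [0,0,0],"spin": 0}]}}

```text
clock: 5.1
position: [0.4776, 0.0471, 0.2036]
ee_rot: [1.0, -0.002, -0.0, -0.0]
ft_force: [0.6, -0.3, 1.4]
grip_width: 0.005
grasp_force: 0.3
```

Run:
```python
from h import *
c=cam("side");im=viewer.camera("side");cv2.imwrite("pics/s2.png",cv2.resize(im[145:365,150:350],None,fx=2.7,fy=2.7,interpolation=cv2.INTER_CUBIC))
for n,X in(("line",[.5875,.0597,.044]),("w",[.386,.105,.044])):
    u,v=w2px(c,X);print((u+.5-150)*2.7-.5,(v+.5-145)*2.7-.5)
```

```text
215.59949597136452 213.48802305793993
393.59251153587593 346.37864692302355
```

View pics/s2.png

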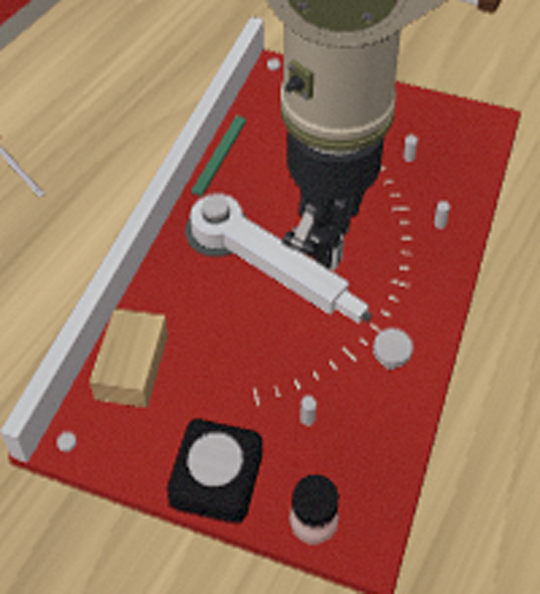

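Emit:
{"method": "arm_command", "body": {"plan": [{"dp": [0,-3,0],"spin": 0},{"dp": [-1,-3,0],"spin": 0},{"dp": [0,-3,0],"spin": 0},{"dp": [0,0,0],"spin": 0},{"dp": [0,8,0],"spin": 0}]}}

```text
clock: 5.65
position: [0.4767, 0.0486, 0.2038]
ee_rot: [1.0, -0.001, 0.0, -0.0]
ft_force: [0.0, -0.2, -0.2]
grip_width: 0.001
grasp_force: 0.0
```

Emit:
{"method": "arm_command", "body": {"plan": [{"dp": [0,20,-10],"spin": 0},{"dp": [0,20,-40],"spin": 0},{"dp": [0,10,-45],"spin": 0},{"dp": [0,0,-50],"spin": 0},{"dp": [0,0,-35],"spin": 0}]}}

```text
clock: 6.15
position: [0.4765, -0.0029, 0.3869]
ee_rot: [1.0, -0.002, 0.001, 0.0]
ft_force: [0.2, -0.1, -0.6]
grip_width: 0.002
grasp_force: 0.0
```

Emit:
{"method": "arm_command", "body": {"plan": [{"dp": [0,0,0],"spin": 0},{"dp": [0,0,0],"spin": 0}]}}

```text
clock: 6.35
position: [0.4765, -0.0027, 0.384]
ee_rot: [1.0, -0.002, 0.001, 0.0]
ft_force: [-0.3, -0.7, 0.0]
grip_width: 0.003
grasp_force: 0.0
```

```bash
cat > bar.py <<'E'
from h import *
import sys
def measure(name):
    c=cam("wrist");im=viewer.camera("wrist");cv2.imwrite(name,im)
    h=cv2.cvtColor(im,cv2.COLOR_BGR2HSV);m=((h[...,1]<90)&(h[...,2]>110)).astype(np.uint8)
    pv=np.array(w2px(c,[.5875,.0597,.044]));pw=np.array(w2px(c,[.386,.105,.044]))
    n,lab,st,ce=cv2.connectedComponentsWithStats(m)
    k=min(range(1,n),key=lambda i:np.hypot(*(ce[i]-pw))+1e3*(st[i,4]<40));print("pin blob",ce[k].round(1),st[k],"pred",pw.round(1),"pivpred",pv.round(1))
    v=int(round(pv[1]));lb=[lab[y,x] for y in range(v-20,v+45) for x in range(int(pv[0])-20,int(pv[0])+20) if lab[y,x]]
    b=max(set(lb),key=lb.count);pts=[]
    for y in range(v+40,384):
        xs=np.where(lab[y]==b)[0]
        if len(xs)>5:pts.append((y,xs.mean(),len(xs)))
    pts=np.array(pts);print(pts[::8].round(1).tolist())
    pts=pts[(pts[:,2]>.8*np.median(pts[:,2]))]
    W=np.array([px2w(c,x,y,.044)[:2] for y,x,_ in pts])
    s=np.polyfit(W[:,0],W[:,1],1);pin=px2w(c,*ce[k],.044)
    print("pin",pin,"line off at pin mm",1e3*(pin[1]-np.polyval(s,pin[0]))*np.cos(np.arctan(s[0])),"slope ang",np.arctan(s[0]),"at pivot y",np.polyval(s,.5875))
if __name__=="__main__":
    o=manip.get_obs();print(o["clock"],o["position"]);measure(sys.argv[1])
E
python3 bar.py pics/w3.png
```

```text
6.35 [ 0.47650587 -0.00271128  0.38404587]
pin blob [155.2 252.8] [141 238  30  29 648] pred [154.5 254.8] pivpred [183.9  54.8]
[[95.0, 179.5, 32.0], [103.0, 178.5, 32.0], [111.0, 177.0, 31.0], [119.0, 176.0, 31.0], [127.0, 175.0, 31.0], [135.0, 173.5, 30.0], [143.0, 172.5, 30.0], [151.0, 171.5, 30.0], [159.0, 170.5, 30.0], [167.0, 169.0, 29.0], [175.0, 168.0, 29.0], [183.0, 166.5, 30.0], [191.0, 165.0, 29.0], [199.0, 166.0, 19.0], [207.0, 163.5, 16.0], [215.0, 162.5, 16.0]]
pin [0.38839077 0.10396451 0.044     ] line off at pin mm 1.0981065166048645 slope ang -0.22082229273148737 at pivot y 0.05814243879376296
```

View pics/w3.png

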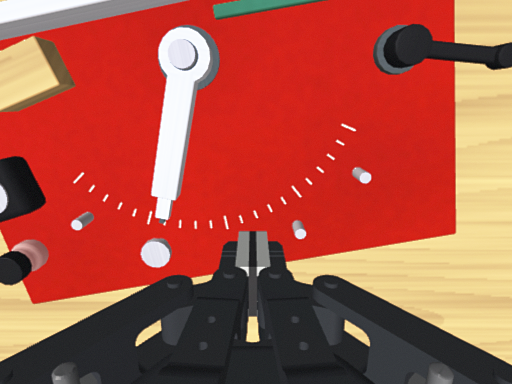

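Run:
```python
import numpy as np
L=np.array([.5938,-.1427]);r=.06
prev=None
for j in [-.25]+list(np.linspace(0.05,1.52,16)):
    a=.181-np.radians(105)-j;u=np.array([np.cos(a),np.sin(a)]);n=np.array([u[1],-u[0]])
    off=.007+.008*abs(n[1])+.011*abs(n[0]);X=L+r*u-off*n
    print(round(j,2),X.round(4), None if prev is None else ((X-prev)*[1000,-1000]).round(1));prev=X
```

```text
-0.25 [ 0.6228 -0.1986] None
0.05 [ 0.6048 -0.2047] [-18.1   6. ]
0.15 [ 0.5992 -0.2056] [-5.6  0.9]
0.25 [ 0.5935 -0.2059] [-5.7  0.4]
0.34 [ 0.5876 -0.2057] [-5.9 -0.2]
0.44 [ 0.5816 -0.2049] [-6.  -0.8]
0.54 [ 0.5757 -0.2035] [-6.  -1.4]
0.64 [ 0.5698 -0.2014] [-5.9 -2.1]
0.74 [ 0.564  -0.1986] [-5.8 -2.8]
0.83 [ 0.5585 -0.1952] [-5.5 -3.4]
0.93 [ 0.5533 -0.1911] [-5.2 -4.1]
1.03 [ 0.5485 -0.1864] [-4.8 -4.7]
1.13 [ 0.5442 -0.1811] [-4.3 -5.3]
1.23 [ 0.5405 -0.1753] [-3.7 -5.8]
1.32 [ 0.5374 -0.1691] [-3.1 -6.2]
1.42 [ 0.535  -0.1625] [-2.4 -6.6]
1.52 [ 0.5334 -0.1562] [-1.6 -6.2]
```

Emit:
{"method": "arm_command", "body": {"plan": [{"dp": [25,35,0],"spin": 0},{"dp": [25,35,0],"spin": 0},{"dp": [25,35,0],"spin": 0},{"dp": [25,35,0],"spin": 0},{"dp": [25,35,0],"spin": 0}]}}

```text
clock: 6.9
position: [0.6014, -0.1794, 0.3814]
ee_rot: [1.0, -0.002, -0.001, -0.0]
ft_force: [0.4, 0.9, 0.6]
grip_width: -0.002
grasp_force: 0.0
```

Emit:
{"method": "arm_command", "body": {"plan": [{"dp": [25,31,0],"spin": 0},{"dp": [0,0,30],"spin": 0},{"dp": [0,0,45],"spin": 0},{"dp": [0,0,25],"spin": 0},{"dp": [0,0,0],"spin": 0}]}}

```text
clock: 7.4
position: [0.6239, -0.2087, 0.2774]
ee_rot: [1.0, -0.002, -0.005, -0.002]
ft_force: [-1.3, 0.3, -0.2]
grip_width: 0.001
grasp_force: 0.0
```

Emit:
{"method": "arm_command", "body": {"plan": [{"dp": [0,0,30],"spin": 0},{"dp": [0,0,30],"spin": 0},{"dp": [0,0,14],"spin": 0},{"dp": [0,0,0],"spin": 0},{"dp": [-5,-1,0],"spin": 0}]}}

```text
clock: 7.9
position: [0.6214, -0.208, 0.2111]
ee_rot: [1.0, -0.002, 0.001, 0.0]
ft_force: [-0.1, -0.5, 1.3]
grip_width: 0.003
grasp_force: 0.0
```

Emit:
{"method": "arm_command", "body": {"plan": [{"dp": [-5,-1,0],"spin": 0},{"dp": [-5,-1,0],"spin": 0},{"dp": [-5,0,0],"spin": 0},{"dp": [-5,0,0],"spin": 0},{"dp": [-5,0,0],"spin": 0}]}}

```text
clock: 8.4
position: [0.5957, -0.2058, 0.2104]
ee_rot: [1.0, -0.002, 0.001, 0.0]
ft_force: [2.5, 0.3, 0.6]
grip_width: -0.003
grasp_force: 1.0
```

Emit:
{"method": "arm_command", "body": {"plan": [{"dp": [-6,0,0],"spin": 0},{"dp": [-6,0,0],"spin": 0},{"dp": [-6,-1,0],"spin": 0},{"dp": [-6,-1,0],"spin": 0},{"dp": [-6,-2,0],"spin": 0}]}}

```text
clock: 8.9
position: [0.5652, -0.2019, 0.2097]
ee_rot: [1.0, -0.002, 0.0, 0.0]
ft_force: [2.6, -0.9, -0.2]
grip_width: -0.001
grasp_force: 1.1
```

Emit:
{"method": "arm_command", "body": {"plan": [{"dp": [-6,-3,0],"spin": 0},{"dp": [-5,-4,0],"spin": 0},{"dp": [-5,-4,0],"spin": 0},{"dp": [-5,-5,0],"spin": 0},{"dp": [-4,-5,0],"spin": 0}]}}

```text
clock: 9.4
position: [0.5403, -0.1803, 0.2097]
ee_rot: [1.0, -0.002, -0.0, 0.0]
ft_force: [2.0, -1.5, -0.2]
grip_width: 0.003
grasp_force: 0.9
```

Emit:
{"method": "arm_command", "body": {"plan": [{"dp": [-3,-5,0],"spin": 0},{"dp": [-2,-6,0],"spin": 0},{"dp": [-1,-6,0],"spin": 0},{"dp": [0,-4,0],"spin": 0},{"dp": [0,-2,0],"spin": 0}]}}

```text
clock: 9.9
position: [0.5346, -0.1572, 0.2095]
ee_rot: [1.0, -0.002, -0.001, 0.0]
ft_force: [-1.7, -1.7, 0.4]
grip_width: -0.006
grasp_force: 1.1
```

Emit:
{"method": "arm_command", "body": {"plan": [{"dp": [0,-2,0],"spin": 0},{"dp": [0,-1,0],"spin": 0}]}}

```text
clock: 10.1
position: [0.5346, -0.156, 0.2096]
ee_rot: [1.0, -0.003, -0.0, 0.001]
ft_force: [-2.2, -8.1, 1.1]
grip_width: -0.001
grasp_force: 4.2
```

Emit:
{"method": "arm_command", "body": {"plan": [{"dp": [0,10,0],"spin": 0},{"dp": [0,15,0],"spin": 0},{"dp": [0,0,-35],"spin": 0},{"dp": [0,0,-50],"spin": 0},{"dp": [0,0,-50],"spin": 0}]}}

```text
clock: 10.6
position: [0.5345, -0.1806, 0.3459]
ee_rot: [1.0, -0.002, -0.001, -0.001]
ft_force: [1.1, -0.8, 0.3]
grip_width: 0.0
grasp_force: 0.0
```

Emit:
{"method": "arm_command", "body": {"plan": [{"dp": [0,-45,-20],"spin": 0},{"dp": [-20,-45,-15],"spin": 0},{"dp": [-20,-45,0],"spin": 0},{"dp": [-10,-10,0],"spin": 0},{"dp": [0,0,0],"spin": 0}]}}

```text
clock: 11.1
position: [0.4853, -0.0345, 0.3796]
ee_rot: [1.0, -0.001, 0.0, 0.0]
ft_force: [-0.1, -1.1, -0.3]
grip_width: -0.001
grasp_force: 0.0
```

Emit:
{"method": "arm_command", "body": {"plan": [{"dp": [0,0,0],"spin": 0},{"dp": [0,0,0],"spin": 0}]}}

```text
clock: 11.3
position: [0.4865, -0.0376, 0.3791]
ee_rot: [1.0, -0.003, -0.0, -0.0]
ft_force: [0.4, -0.8, -0.4]
grip_width: -0.004
grasp_force: 0.0
```

```bash
python3 bar.py pics/w4.png
```

```text
11.3 [ 0.48650714 -0.03758454  0.37905793]
pin blob [123.3 263. ] [108 248  32  30 676] pred [122.3 265.2] pivpred [145.   65.8]
[[106.0, 143.5, 34.0], [114.0, 142.5, 34.0], [122.0, 141.5, 34.0], [130.0, 140.5, 34.0], [138.0, 139.5, 32.0], [146.0, 138.5, 32.0], [154.0, 137.5, 32.0], [162.0, 136.5, 32.0], [170.0, 135.5, 32.0], [178.0, 135.0, 31.0], [186.0, 134.0, 31.0], [194.0, 133.0, 31.0], [202.0, 132.0, 31.0], [210.0, 132.5, 18.0], [218.0, 131.0, 17.0], [226.0, 129.5, 16.0]]
pin [0.38863198 0.1035935  0.044     ] line off at pin mm 1.801924771912555 slope ang -0.2212781898050362 at pivot y 0.05700881406908284
```

View pics/w4.png

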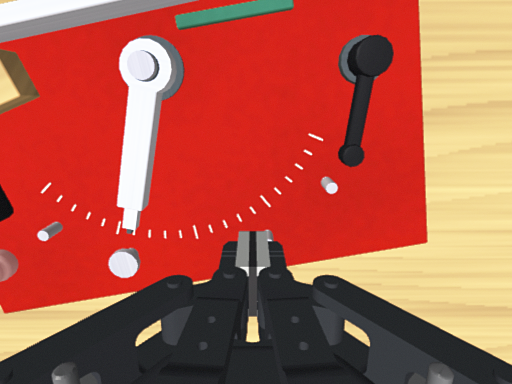

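```bash
python3 -c "
from workcell import manip
print(manip.hand_in())"
```

```text
the job is handed in; nothing more can be done
None
```

I handed the job in at about 11 s of the 54 s: the arm points at the wide-headed pin to within about 2 mm by the last wrist picture, the clamp lever is at its stop, and the robot is clear. The pushes read only 2–8 N and I saw no loose item disturbed, but the hand-in returned no verdict.

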